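Rack the small carved tile

ROBOT

A 6-joint arm with a two-finger parallel gripper is mounted at the origin on a cart in front of the work surface, level with it; the furniture and walls round the work are solid. World frame = base frame: x ahead of the robot, y to its left, z up, the work surface at z = 0. Lengths are in m, angles in degrees, forces in N, time in s.
With the tool pointing down it reaches from about 0.275 to 0.85 m from the base axis. Payload 19 kg.
Tool frame: the origin (TCP) lies at the very end of the fingers, on their centre line; the grasp point (between the pads) lies 19 mm behind it; z points along the fingers, y is the line along which they close (so a half turn about z gives the same grasp; the last joint's range is limited). The gripper opens to 85 mm and grips with 20 to 120 N. Pads are 22 mm wide; open, the fingers measure 114 mm over their backs; the gripper's body (76 mm by 85 mm) begins 54 mm behind the grasp point. The pads swing forward as they close: fully open they stand 13 mm farther back than shut.
Start: joints at [57.067, 8.623, 82.357, -0, 89.026, -7.678], TCP at [0.245, 0.52, 0.231] pointing down, gripper open.
Joint ranges: [-160.23, 160.23], [-39.13, 120.54], [6.94, 153.29], [-79.49, 259.48], [9.18, 160.14], [-161.06, 161.06]. Speed limits (degrees/s): [108.29, 108.29, 127.2, 172.46, 172.46, 172.46].

INTERFACE

Orientations are given as [roll, pitch, yaw] about the fixed x, y, z axes, in that order (R = Rz(yaw) Ry(pitch) Rx(roll)).
In Python, from cell import bot, solver, imaging gives the robot as it stands. Calls block until the motion is done:
- bot.reach(position, orientation): joint-space move of the TCP to a pose.
- bot.servo_line(position, attitude=None, velocity=0.15): straight line of the TCP; attitude=None keeps the orientation; velocity is the mean speed in m/s.
- bot.movej(angles): joint-space move.
- bot.command_gripper(opening): finger opening in m; the grip force is fixed at half the most; returns when the fingers have stopped.
- bot.hold(seconds).
- solver.ik(position, orientation): joint angles nearest the present ones, or None.
- bot.get_obs(): the state.
- imaging.grab_frame(name): name is "side" or "top" or "wrist"; returns a dict with "pixels" (480x640x3 uint8, red, green, blue), "vfov" (degrees; the focal length in pixels is half the picture's height over the tangent of half this angle, whatever the lens; pixels are square), "cx", "cy" (the principal point, pixels), "extrinsics" (4x4, takes a point from world to camera coordinates). Camera axes: x right, y down, z forward; pixel columns grow to the right and rows downward; lengths in m; the calibration is good to about 2 mm. A picture is of the moment at which its call begins. There is no depth.
A pose or a line that the arm cannot do raises bot.Unreachable and nothing moves.
- bot.close_job(): hands the job in; it is judged then, once.
The state is a dict: "time_s": time; "q": joint angles; "qvel": joint speeds; "tau": joint torques, N m; "ee_pos": TCP position; "eef_rot": TCP orientation; "ft_force": force on the tool from outside, world axes, zero at the start; "torque": the same for the moment, N m; "grip_width": finger opening in m; "grasp_force": force on a finger pad.
Only numpy, scipy, OpenCV 4.12 (cv2) and the standard library are available. Lean on these libraries where they do the work, as an engineer would, in place of code of your own. Each camera call takes 0.05 s, during which the arm holds its last target. There are 200 camera calls.

TASK

Take the small carved wooden tile out of its stand and slide it down into the empty narrow slot of the two-slot wooden rack, standing upright on its short edge as it does now and fully down on the slot's floor. Leave the large tile in its stand and the tile already in the rack where they are.

Things in the scene. Friction and masses are not known exactly. Their poses are not given: they have to be found in the camera images.
- small_tile_center (a point): Centre of the tile to move: plain wooden slab 66x92x8 mm carved with rings, about 30 g, upright on a 66 mm edge in one of two single-slot stands (either one). Top edge 46 mm above this point, 106 mm above the table. Axes: x level along the 66 mm width and the slot; y upright along the 92 mm length; z level through the 8 mm thickness, across the slot: grip along it.
- cork_center (a point): Fixed cork strip 80x10x3 mm lining the rack's empty slot. The point: its underside's centre, mid-slot, 14 mm above the table; x along the slot, y across, z up. Seated on it the tile's centre is 63 mm above the table. Slot: 94 mm long between end rails, 12 mm wide, straight up to 38 mm above the table, then flared to 28 mm wide at the lips, 55 mm above the table. Rack: fixed, 116x152 mm.
- rack_tile_center (a point): Centre of the tile already in the rack's other slot, to be left: plain wooden slab 70x99x8 mm, loose, upright on a 70 mm edge, its top about 113 mm above the table. Axes as for the small tile. The rack's two slots are alike and parallel, 80 mm apart; which of them is taken varies.
- large_tile_center (a point): Centre of the large tile, to be left: plain wooden slab 92x140x8 mm, loose, upright on a 140 mm edge in the other stand, top 106 mm above the table. x upright, y level along the slot, z through the thickness. The stands are fixed, 86 mm along the slot, 60 mm across, 55 mm high, slots like the rack's but open-ended; the two tiles stand about 105 to 140 mm apart sideways.

How it is judged:
By the outcome, as a careful person would: the job done as asked, in the order asked, and still so for the second after the job is handed in, with the robot touching nothing.
It also fails if it takes over 40 s, if anything falls off the work surface, if the arm or the gripper's body presses on something with over 40 N, if the wrist force passes 120 N, or if a joint passes its speed limit or range.

## Working session

There is one attempt and no reset: what is moved stays moved. The work goes in short steps, each a Python script; the robot and the scene stay as the last script left them, time stands still between calls to the robot, and variables do not carry over. Pictures are saved under pics/ and viewed, at most 10 in all, crops included, and the job is handed in when it is done.

```bash
mkdir -p pics
cat > h.py <<'E'
import numpy as np, cv2
from cell import bot, solver, imaging
def grab(n,fn=None):
    f=imaging.grab_frame(n)
    if fn: cv2.imwrite('pics/'+fn,f['pixels'][:,:,::-1]); np.savez('pics/'+fn[:-4],**f)
    return f
def cam(f):
    F=240/np.tan(np.radians(float(f['vfov']))/2); return F,float(f['cx']),float(f['cy']),np.array(f['extrinsics'])
def proj(f,P):
    F,cx,cy,E=cam(f); p=np.atleast_2d(P)@E[:3,:3].T+E[:3,3]
    return np.c_[cx+F*p[:,0]/p[:,2],cy+F*p[:,1]/p[:,2]]
def ray(f,uv,z):
    F,cx,cy,E=cam(f); R=E[:3,:3];c=-R.T@E[:3,3]
    uv=np.atleast_2d(uv).astype(float); d=np.c_[(uv[:,0]-cx)/F,(uv[:,1]-cy)/F,np.ones(len(uv))]@R
    return c+d*((z-c[2])/d[:,2])[:,None]
E
python3 - <<'E'
from h import *
a=grab('top','top1.png');grab('side','side1.png');
for n in('top','side'):
    f=np.load(f'pics/{n}1.npz');F,cx,cy,E_=cam(f);print(n,F,cx,cy,-E_[:3,:3].T@E_[:3,3],E_[:3,:3].round(2).tolist())
o=bot.get_obs();print(o['eef_rot'],o['time_s'])
E
```

```text
top 622.5761358232404 326.77106731625366 243.67916791118316 [0.47160749 0.14981111 1.21404882] [[-0.03, -1.0, -0.01], [-1.0, 0.03, -0.06], [0.06, 0.01, -1.0]]
side 454.05867939972086 316.52064668400726 236.35775102647276 [ 0.32621539 -0.43836683  0.6438783 ] [[0.95, -0.31, -0.0], [-0.21, -0.65, -0.73], [0.22, 0.7, -0.68]]
[-1.79940772e+02 -8.17174733e-03  1.54744201e+02] 0.1
```

View pics/top1.png

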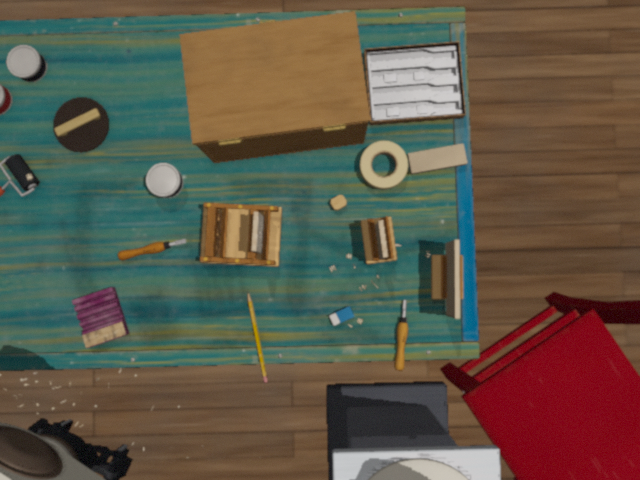

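View pics/side1.png

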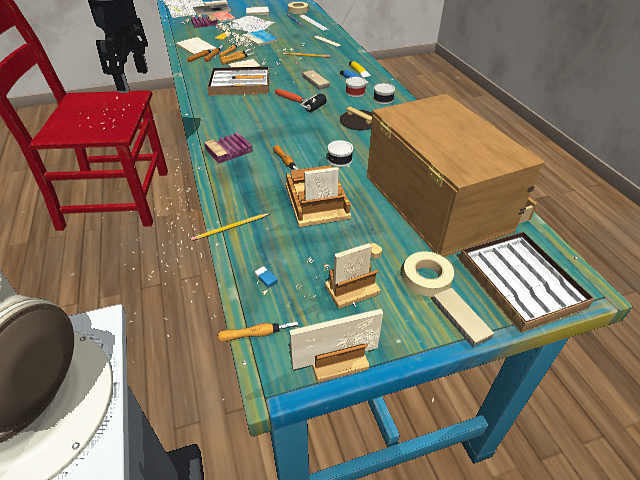

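The top view shows the small tile's stand near (380,240), the large tile near (453,280), and the rack near (240,235) with its tile at x≈258. The empty slot is near x≈222. I'll zoom in.

Run:
```python
import cv2
i=cv2.imread('pics/top1.png')
a=cv2.resize(i[195:275,190:290],None,fx=6,fy=6,interpolation=cv2.INTER_CUBIC)
cv2.imwrite('pics/c1.png',a)
a=cv2.resize(i[205:330,350:480],None,fx=4.6,fy=4.6,interpolation=cv2.INTER_CUBIC)
cv2.imwrite('pics/c2.png',a)
```

```text
(no output)
```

View pics/c1.png

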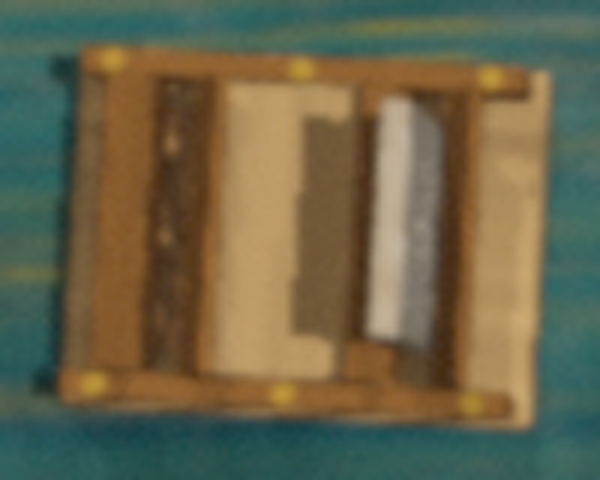

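View pics/c2.png

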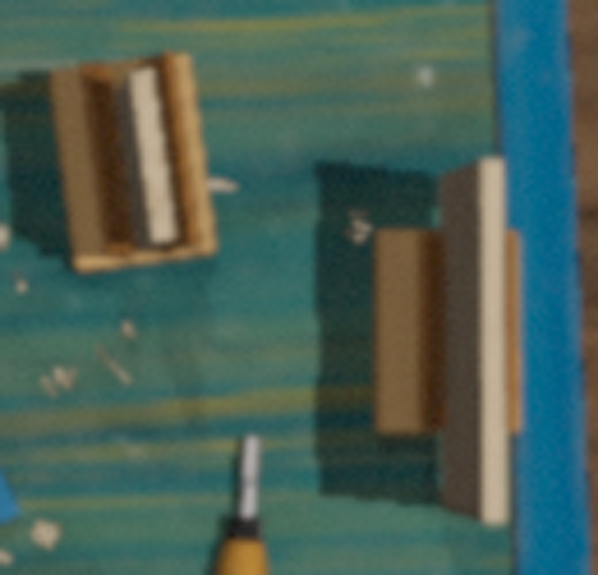

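The crops show the small tile's top as a light strip with crop corners about (134,70), (156,68), (178,240) and (152,244). The empty slot's dark mouth runs from x≈160–215 at the top to 145–205 at the bottom, over rows 80–375.

Run:
```python
from h import *
f=np.load('pics/top1.npz')
t=np.array([[134,70],[156,68],[178,240],[152,244]])/4.6+[350,205]
P=ray(f,t-.4,.106);print('tile top',P.round(4).tolist(),P.mean(0).round(4))
d=(P[0]+P[1]-P[2]-P[3])/2;print('len',np.linalg.norm(d),'dir',np.degrees(np.arctan2(d[1],d[0])))
r=np.array([[180,80],[165,372],[405,97],[383,340],[425,60],[395,398]])/6+[190,195]
for z,k in((.017,slice(0,2)),(.112,slice(2,4)),):
    Q=ray(f,r[k],z);d=Q[0]-Q[1];print(z,Q.round(4).tolist(),Q.mean(0).round(4),np.linalg.norm(d),np.degrees(np.arctan2(d[1],d[0])))
L=ray(f,np.array([[75,80],[525,95],[510,425],[65,400]])/6+[190,195],.055);print(L.round(3).tolist())
# large tile top
Q=ray(f,np.array([[492,160],[492,522]])/4.6+[350,205],.106);print('large',Q.round(3).tolist())
```

```text
tile top [[0.5832, 0.0622, 0.106], [0.5837, 0.0537, 0.106], [0.5167, 0.0473, 0.106], [0.5154, 0.0574, 0.106]] [0.5498 0.0552 0.106 ]
len 0.06764664614047636 dir 4.700116331092986
0.017 [[0.623, 0.3615, 0.017], [0.5288, 0.3678, 0.017]] [0.5759 0.3647 0.017 ] 0.0943732790767098 -3.841604500846509
0.112 [[0.604, 0.2779, 0.112], [0.532, 0.2859, 0.112]] [0.568  0.2819 0.112 ] 0.0724783584024874 -6.287398615276793
[[0.619, 0.388, 0.055], [0.61, 0.247, 0.055], [0.508, 0.254, 0.055], [0.519, 0.392, 0.055]]
large [[0.544, -0.076, 0.106], [0.404, -0.07, 0.106]]
```

Run:
```python
from h import *
for y in (4.7,184.7): print(y,solver.ik([.55,.055,.26],[180,0,y]),solver.ik([.576,.365,.26],[180,0,y-9]))
bot.reach([.54,.35,.28],[180,0,175.5]); f=grab('wrist','w1.png')
print(bot.get_obs()['time_s'],proj(f,[[.576,.365,.014],[.568,.282,.112]]),cam(f)[0],-cam(f)[3][:3,:3].T@cam(f)[3][:3,3])
```

```text
4.7 [-2.27611539e+00  5.49611711e+00  8.25585803e+01 -2.54444375e-14
  9.19453026e+01  8.30238846e+01] [ 2.58949906e+01  2.13061793e+01  6.32784844e+01 -2.54444375e-14
  9.54153362e+01  1.20194991e+02]
184.7 [ -2.27611539   5.49611711  82.55858031   0.          91.94530258
 -96.97611539] [ 25.89499059  21.30617934  63.27848444   0.          95.41533622
 -59.80500941]
1.4417 [[335.96891151 229.60185237]
 [255.39808444 253.83377007]] 334.1044615465913 [0.46513204 0.35534981 0.42294162]
```

View pics/w1.png

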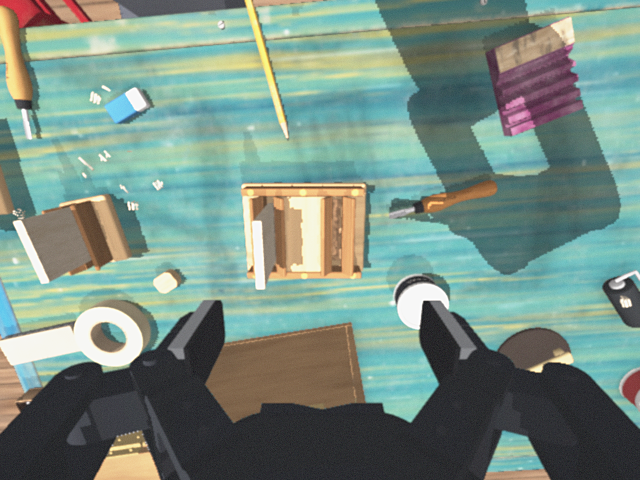

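The wrist view shows the rack at (305,230), with its loose tile on the left (260,250) and the empty slot on the right (335,230). Next is one closer look at each target.

Run:
```python
from h import *
bot.servo_line([.565,.365,.165],[180,0,175.5]); f=grab('wrist','w2.png')
bot.servo_line([.545,.3,.24],velocity=.3)
bot.reach([.54,.055,.165],[180,0,184.7]); g=grab('wrist','w3.png')
print(bot.get_obs()['time_s'],proj(f,[[.576,.365,.014]]),proj(g,[[.55,.055,.106]]))
a=f['pixels'][100:400,200:500];b=g['pixels'][100:400,200:500]
cv2.imwrite('pics/c3.png',cv2.resize(a,(600,600),interpolation=cv2.INTER_CUBIC)[:,:,::-1])
cv2.imwrite('pics/c4.png',cv2.resize(b,(600,600),interpolation=cv2.INTER_CUBIC)[:,:,::-1])
```

```text
3.975 [[323.3831542  235.48574744]] [[320.67095624 273.74040861]]
```

View pics/c3.png

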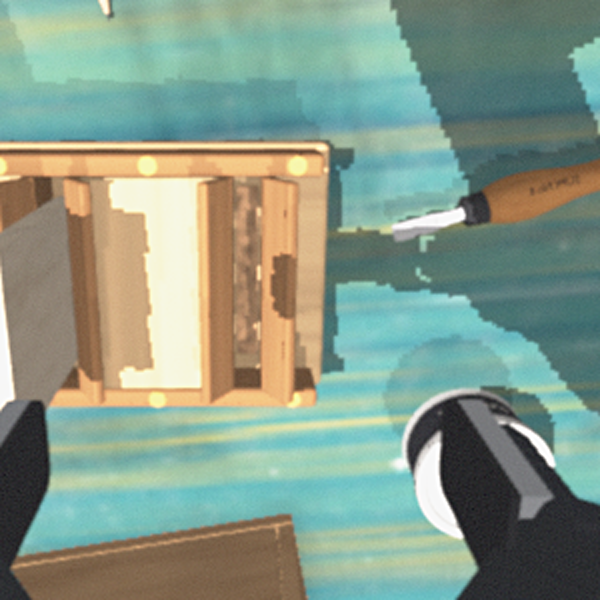

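View pics/c4.png

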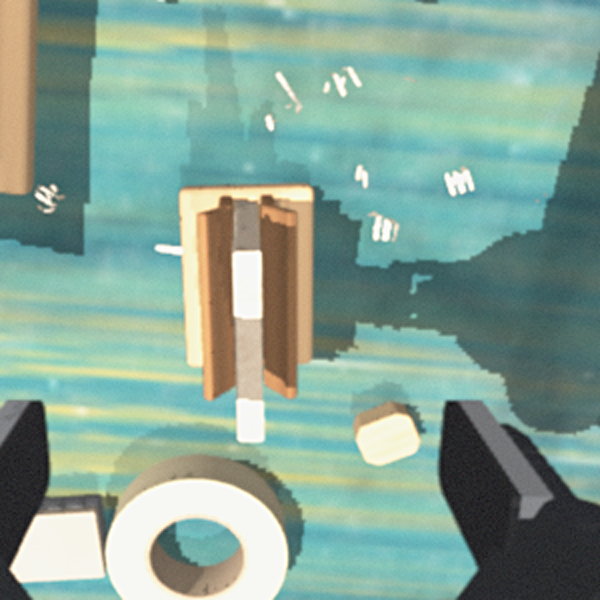

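The close crops show the empty slot's cork from about (249,180) to (247,372) in c3. In c4 the tile's top face has corners at about (232,250), (262,250), (265,443) and (237,443).

Run:
```python
from h import *
f=np.load('pics/w2.npz');g=np.load('pics/w3.npz');o=np.array([200,100])
def rep(n,f,uv,z):
    Q=ray(f,np.array(uv)/2+o-.25,z);d=Q[-1]-Q[0];print(n,Q.round(4).tolist(),Q.mean(0).round(4),'len',np.linalg.norm(d).round(4),'ang',np.degrees(np.arctan2(d[1],d[0])).round(2))
rep('tile mid',g,[[247,250],[251,443]],.106)
rep('tile L',g,[[232,250],[237,443]],.106)
rep('tile R',g,[[262,250],[265,443]],.106)
rep('stand lips',g,[[204,398],[297,398]],.055)
rep('cork mid',f,[[249,180],[247,370]],.025)
rep('cork L',f,[[234,180],[233,370]],.038)
rep('cork R',f,[[264,180],[262,370]],.038)
rep('left lip',f,[[208,178],[203,397]],.055)
rep('right edge wedge',f,[[297,180],[291,400]],.055)
rep('rail screws',f,[[148,165],[157,399]],.055)
rep('screws along top',f,[[148,165],[297,165]],.055)
rep('rail screws R',f,[[297,165],[296,399]],.055)
```

```text
tile mid [[0.5171, 0.0539, 0.106], [0.5846, 0.061, 0.106]] [0.5508 0.0574 0.106 ] len 0.0679 ang 6.04
tile L [[0.5175, 0.0492, 0.106], [0.585, 0.0563, 0.106]] [0.5512 0.0527 0.106 ] len 0.0679 ang 5.95
tile R [[0.5167, 0.0585, 0.106], [0.5842, 0.0658, 0.106]] [0.5504 0.0622 0.106 ] len 0.0679 ang 6.13
stand lips [[0.595, 0.0427, 0.055], [0.5917, 0.0815, 0.055]] [0.5933 0.0621 0.055 ] len 0.0389 ang 94.8
cork mid [[0.5326, 0.369, 0.025], [0.6202, 0.3615, 0.025]] [0.5764 0.3652 0.025 ] len 0.088 ang -4.88
cork L [[0.5302, 0.3629, 0.038], [0.6138, 0.3557, 0.038]] [0.572  0.3593 0.038 ] len 0.0839 ang -4.95
cork R [[0.5311, 0.3751, 0.038], [0.6148, 0.3685, 0.038]] [0.573  0.3718 0.038 ] len 0.0839 ang -4.5
left lip [[0.5262, 0.3536, 0.055], [0.6174, 0.343, 0.055]] [0.5718 0.3483 0.055 ] len 0.0919 ang -6.62
right edge wedge [[0.5296, 0.3872, 0.055], [0.6217, 0.3798, 0.055]] [0.5756 0.3835 0.055 ] len 0.0924 ang -4.62
rail screws [[0.5196, 0.3315, 0.055], [0.6169, 0.3236, 0.055]] [0.5682 0.3276 0.055 ] len 0.0976 ang -4.61
screws along top [[0.5196, 0.3315, 0.055], [0.5239, 0.3875, 0.055]] [0.5217 0.3595 0.055 ] len 0.0562 ang 85.59
rail screws R [[0.5239, 0.3875, 0.055], [0.6214, 0.3819, 0.055]] [0.5726 0.3847 0.055 ] len 0.0976 ang -3.31
```

Run:
```python
from h import *
def st(n):
    o=bot.get_obs();print(n,o['time_s'],np.round(o['ee_pos'],4),np.round(o['ft_force'],1),round(o['grip_width'],4),o['grasp_force'])
bot.command_gripper(.045)
bot.servo_line([.5505,.0568,.165],[180,0,185.4]); 
bot.servo_line([.5505,.0568,.068],velocity=.1); st('down')
bot.command_gripper(0.0); st('grip')
bot.servo_line([.5505,.0568,.20],velocity=.12); st('up')
bot.reach([.573,.3655,.20],[180,0,175.4]); bot.servo_line([.573,.3655,.125],velocity=.15);st('over')
f=grab('wrist','w4.png')
cv2.imwrite('pics/c5.png',cv2.resize(f['pixels'][130:430,170:470],(600,600),interpolation=cv2.INTER_CUBIC)[:,:,::-1])
```

```text
down 5.8167 [0.5509 0.0568 0.0686] [ 0.1 -0.5 -0.2] 0.0448 0.0
grip 6.2333 [0.5507 0.0569 0.0684] [-1.7  0.6  4.4] 0.0079 59.03223216533661
up 7.4833 [0.5502 0.0568 0.1992] [ 0.7  0.9 -0.6] 0.0077 58.316824436187744
over 9.3167 [0.5735 0.3652 0.1261] [-1.  -0.8  0.9] 0.0078 58.312631249427795
```

View pics/c5.png

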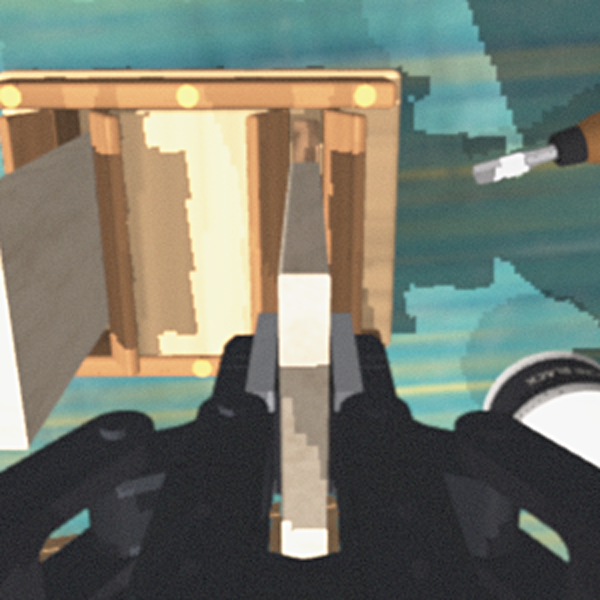

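The tile's lower edge at crop (305,165) lines up with the slot at (307,140), so it is upright and aligned. Next I'll lower it with force checks.

Run:
```python
from h import *
def st(n):
    o=bot.get_obs();print(n,round(o['time_s'],2),np.round(o['ee_pos'],4),np.round(o['ft_force'],1));return o
for z in [.105,.095,.088,.082,.078,.076,.074,.0725,.0715,.0705,.0695]:
    bot.servo_line([.573,.3655,z],velocity=.04); o=st(z)
    if np.linalg.norm(o['ft_force'])>10: break
f=grab('wrist','w5.png')
```

```text
0.105 10.02 [0.573  0.3655 0.105 ] [-0.9 -0.5  0.2]
0.095 10.42 [0.5729 0.3654 0.0947] [-0.1  0.6 -0.1]
0.088 10.74 [0.5729 0.3654 0.0876] [-0.7 -0.3 -0.3]
0.082 11.04 [0.5728 0.3654 0.0816] [-0.2  1.   0. ]
0.078 11.29 [0.5729 0.3655 0.0777] [-0.   0.4  0.3]
0.076 11.54 [0.573  0.3655 0.0759] [ 0.7 -0.9 -0.1]
0.074 11.79 [0.5729 0.3655 0.0739] [ 0.1  0.2 -0.2]
0.0725 12.04 [0.573  0.3655 0.0724] [-1.1  0.4 -0.8]
0.0715 12.29 [0.573  0.3655 0.0715] [ 0.4  0.1 -0. ]
0.0705 12.54 [0.5731 0.3656 0.0714] [-5.2 -1.   8.9]
```

Contact came at TCP z = 0.0714, which is the expected seated height. Now release, retreat and check.

Run:
```python
from h import *
bot.command_gripper(.03); bot.servo_line([.573,.3655,.15],velocity=.1)
bot.servo_line([.50,.365,.25],velocity=.25)
f=grab('wrist','w6.png');s=grab('side','side2.png');o=bot.get_obs();print(o['time_s'],o['ft_force'])
a=cv2.resize(f['pixels'][140:340,220:420],(400,400),interpolation=cv2.INTER_CUBIC)
b=cv2.resize(s['pixels'][140:240,270:370],(400,400),interpolation=cv2.INTER_CUBIC)
cv2.imwrite('pics/c6.png',np.hstack([a,b])[:,:,::-1])
```

```text
14.6167 [ 1.16820887  0.83397244 -0.14488435]
```

View pics/c6.png

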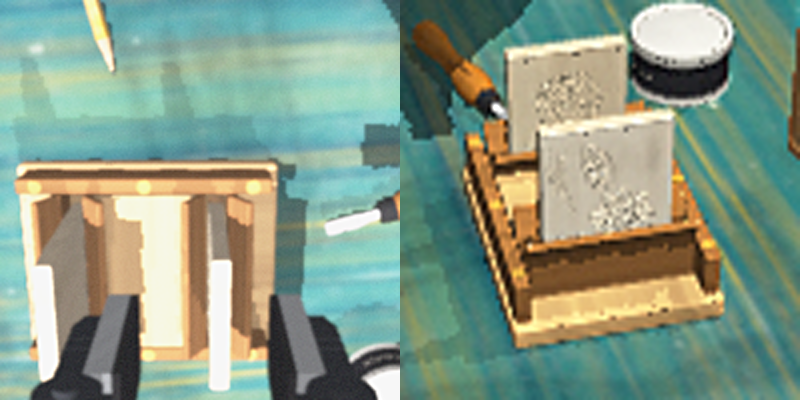

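The small tile (wrist crop (218,320), side crop (565,95)) stands upright and level in its slot. The rack's other tile hasn't moved, and the gripper is clear of everything.

```bash
python3 -c "
from h import *
print(bot.close_job())"
```

```text
the job is handed in; nothing more can be done
None
```

The small tile stands upright on the floor of the rack's empty slot, the other two tiles were left alone, and the job was handed in at about 15 s of the 40 s allowed.

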